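Ready the trial-lens case and hold its lid open

ROBOT

A 6-joint arm with a two-finger parallel gripper is mounted at the origin on the work surface. World frame = base frame: x ahead of the robot, y to its left, z up, the work surface at z = 0. Lengths are in m, angles in rad, forces in N, time in s.
With the tool pointing down it reaches from about 0.275 to 0.775 m from the base axis. Payload 14.6 kg.
Tool frame: the origin (TCP) lies on the centre line of the jaws, within the pads' length; the fingertips stand 8 mm ahead of it and the grasp point (between the pads) lies 11 mm behind it; z points along the fingers, y is the line along which they close (so a half turn about z gives the same grasp; the last joint's range is limited). The gripper opens to 85 mm and grips with 20 to 120 N. Pads are 22 mm wide; open, the fingers measure 114 mm over their backs; the gripper's body (76 mm by 85 mm) begins 54 mm behind the grasp point. The pads swing forward as they close: fully open they stand 13 mm farther back than shut.
Start: joints at [1.017, 0.263, -0.048, 1.259, 0, 1.415], TCP at [0.204, 0.484, 0.239] pointing down, gripper open.
Joint ranges: [-2.65, 2.65], [-0.89, 1.7], [-1.18, 1.37], [-2.13, 2.11], [-1.35, 1.29], [-3.14, 3.14]. Speed limits (rad/s): [1.89, 1.89, 2.57, 2.79, 3.14, 3.14].

INTERFACE

Orientations are given as a unit quaternion [w, x, y, z].
In Python, from station import bot gives the robot as it stands. Calls block until the motion is done:
- bot.goto(position, orientation): joint-space move of the TCP to a pose.
- bot.servo_line(position, ori=None, velocity=0.15, until_force=None): straight line of the TCP; ori=None keeps the orientation; velocity is the mean speed in m/s. With until_force (N) it stops when the force on the tool has changed by that much, and returns True; else False.
- bot.move_joints(angles): joint-space move.
- bot.set_gripper(opening, newtons=None): finger opening in m; newtons is the grip in N (None keeps the last); returns when the fingers have stopped.
- bot.pause(seconds).
- bot.solve_ik(position, orientation): joint angles nearest the present ones, or None.
- bot.camera(name): name is "scene" or "side" or "wrist"; returns (picture, depth): 400x640x3 uint8, red, green, blue; 400x640 float32, m along the optical axis (not along the pixel's ray), 0 where there is no reading.
- bot.get_calibration(name): a dict with "camera_matrix" (3x3 intrinsics, pixels), "rvec" (rotation vector, rad) and "tvec" (3), from world to camera coordinates, as OpenCV has them. Camera axes: x right, y down, z forward; pixel columns grow to the right and rows downward; lengths in m; the calibration is good to about 2 mm. A picture is of the moment at which its call begins: read the wrist's pose just before it. get_calibration takes no time and is no camera call; for the wrist camera it gives the pose at the moment of the call.
A pose or a line that the arm cannot do raises bot.PlanningError and nothing moves.
- bot.finish_job(): hands the job in; it is judged then, once.
Readings, each from a call of its own:
- bot.get_time(): time.
- bot.get_q(): joint angles.
- bot.get_qd(): joint speeds.
- bot.get_joint_torque(): joint torques, N m.
- bot.get_eef_pos(): TCP position.
- bot.get_orientation(): TCP orientation.
- bot.get_ft_force(): force on the tool from outside, world axes, zero at the start.
- bot.get_ft_torque(): the same for the moment, N m.
- bot.get_width(): finger opening in m.
- bot.get_grip_force(): force on a finger pad.
Only numpy, scipy, OpenCV 4.12 (cv2) and the standard library are available. Lean on these libraries where they do the work, as an engineer would, in place of code of your own. Each camera call takes 0.05 s, during which the arm holds its last target. There are 200 camera calls.

TASK

Get the optician's lens case ready: pour all six lens blocks out of the paper cup into the open well at the right-hand end of the case, then stand the empty cup upright on the desk and let go of it. Then raise the case's lid by the tab at its front and hold it open at 50 degrees, so that the optician can get at the lenses; it falls shut if let go, so finish while still holding it there, steady, with the fingers. Leave everything else on the desk where it is.

Things in the scene. Friction and masses are not known exactly. Their poses are not given: they have to be found in the camera images.
- cup_mid (a point): A brown paper cup standing upright on the desk with six lens blocks lying loose in it; 65 mm high, outer diameter 44 mm at the foot, 54 mm half-way up and 64 mm at the rim, wall 3 mm, floor 5 mm thick, no handle, about 50 g empty; the blocks slide easily in it. This point is on its axis half-way up, 32.5 mm above its underside; z points from foot to mouth.
- block0: One of six equal grey plastic lens blocks, a round puck of 15.6 mm diameter and 10 mm height, 10 g, at the start lying in the paper cup. Origin at its centre; z is the puck's axis.
- block1: One of six equal grey plastic lens blocks, a round puck of 15.6 mm diameter and 10 mm height, 10 g, at the start lying in the paper cup. Origin at its centre; z is the puck's axis.
- block2: One of six equal grey plastic lens blocks, a round puck of 15.6 mm diameter and 10 mm height, 10 g, at the start lying in the paper cup. Origin at its centre; z is the puck's axis.
- block3: One of six equal grey plastic lens blocks, a round puck of 15.6 mm diameter and 10 mm height, 10 g, at the start lying in the paper cup. Origin at its centre; z is the puck's axis.
- block4: One of six equal grey plastic lens blocks, a round puck of 15.6 mm diameter and 10 mm height, 10 g, at the start lying in the paper cup. Origin at its centre; z is the puck's axis.
- block5: One of six equal grey plastic lens blocks, a round puck of 15.6 mm diameter and 10 mm height, 10 g, at the start lying in the paper cup. Origin at its centre; z is the puck's axis.
- case: White lens case fixed to the desk, 160 (x) x 300 (y) x 70 mm high, walls and floor 6 mm. Left 180 mm: lens compartment under the lid; right 120 mm: open well. Origin under its centre; x from front (robot side) to back, y to its left.
- well_in (a point): Centre of the floor of the open well, the uncovered right-hand end of the case, 6 mm above the desk. The well is 148 mm along x and 108 mm along y inside; its rim is 64 mm above this point. Axes as the case's.
- lid_tab (a point): Grip point in the lid's steel tab: a flat tongue 22 mm wide (y), 10 mm thick, sticking out 45 mm from the middle of the lid's front edge over the desk, 75 mm up when shut. Point at mid-thickness, 30 mm from the lid's edge, 15 mm from the tab's end; 190 mm from the hinge along the lid and 5 mm above it. Axes turn with the lid: x from tab to hinge, y along the hinge, z out of its top.
- lid_hinge (a point): The middle of the lid's hinge line, along the back top edge of the lens compartment. Its y axis is the hinge line; the lid opens by a turn about +y (the tab goes up and then back). Axes turn with the lid, as lid_tab's do.
- lid (a joint): Opening angle of the wooden lid (160 x 178 x 8 mm, 0.2 to 0.42 kg), in rad: 0 shut and level, 0.873 is 50 degrees, stop at 1.35. The hinge is free, so that the lid falls shut from every angle when let go.
- dropper: Bystander: small white dropper bottle, 28 mm diameter, 60 mm high. Origin under its centre.
- tin: Bystander: closed round aluminium tin, 62 mm diameter, 52 mm high. Origin under its centre.
- phone: Bystander: black phone lying flat in front of the case, 148 x 72 x 9 mm (x long). Origin under its centre.
- stapler: Bystander: grey stapler left of the tab, 140 x 36 x 55 mm (x long). Origin under its centre.
- trial_frame: Bystander: dark metal trial frame (test spectacles) lying left of the case, two 48 mm rings side by side along y and arms 110 mm long along +x, 9 mm high. Origin under the bridge.
Things that resemble listed ones, but are neither listed nor needed, are in the scene too. Of the things like the part that bears cup_mid, leave any that is purple or yellow; of the rest the larger one is meant.

How it is judged:
On the way, in this order (a step that is already met when the one before it is completed fails the run):
1. the cup is lifted and tipped over the well (angle between cup_mid's own z axis and vertical above 0.9 rad and height (world z) of cup_mid above 0.08 m and horizontal distance between cup_mid and well_in below 0.16 m).
2. all six blocks lie in the well (x of block0 in the frame of well_in between -0.074 and 0.074 m and y of block0 in the frame of well_in between -0.054 and 0.054 m and z of block0 in the frame of well_in between 0 and 0.058 m and x of block1 in the frame of well_in between -0.074 and 0.074 m and y of block1 in the frame of well_in between -0.054 and 0.054 m and z of block1 in the frame of well_in between 0 and 0.058 m and x of block2 in the frame of well_in between -0.074 and 0.074 m and y of block2 in the frame of well_in between -0.054 and 0.054 m and z of block2 in the frame of well_in between 0 and 0.058 m and x of block3 in the frame of well_in between -0.074 and 0.074 m and y of block3 in the frame of well_in between -0.054 and 0.054 m and z of block3 in the frame of well_in between 0 and 0.058 m and x of block4 in the frame of well_in between -0.074 and 0.074 m and y of block4 in the frame of well_in between -0.054 and 0.054 m and z of block4 in the frame of well_in between 0 and 0.058 m and x of block5 in the frame of well_in between -0.074 and 0.074 m and y of block5 in the frame of well_in between -0.054 and 0.054 m and z of block5 in the frame of well_in between 0 and 0.058 m), for 0.2 s.
3. the cup stands upright on the desk, let go (height (world z) of cup_mid between 0.028 and 0.037 m and angle between cup_mid's own z axis and vertical below 0.12 rad and contact force between cup and the arm below 0.1 N and contact force between cup and the fingers below 0.1 N and linear speed of cup below 0.02 m/s), for 0.2 s.
At the end, for the whole second after the job is handed in: The lid is held still between 45 and 55 degrees by the fingers with nothing else under it, all six blocks lie in the well, and the cup stands upright (within 7 degrees) on the desk, released; no bystander has been moved by more than 40 mm (all of step 2 and all of step 3 and value of joint lid between 0.785 and 0.96 rad and velocity of joint lid between -0.06 and 0.06 rad/s and contact force between lid and the fingers above 0.3 N and contact force between lid and cup below 0.1 N and contact force between lid and dropper below 0.1 N and contact force between lid and tin below 0.1 N and contact force between lid and phone below 0.1 N and contact force between lid and stapler below 0.1 N and contact force between lid and trial_frame below 0.1 N); the arm keeps its last pose, push and grip.
It fails at once if something else on the desk is knocked or moved (distance of any of dropper, tin, phone, stapler, trial_frame from where it was at the start of the episode above 0.04 m).
It also fails if it takes over 72 s, if anything falls off the work surface, if the arm or the gripper's body presses on something with over 40 N, if the wrist force passes 120 N, or if a joint passes its speed limit or range.

## Working session

There is one attempt and no reset: what is moved stays moved. The work goes in short steps, each a Python script; the robot and the scene stay as the last script left them, time stands still between calls to the robot, and variables do not carry over. Pictures are saved under pics/ and viewed, at most 10 in all, crops included, and the job is handed in when it is done.

```bash
ls; mkdir -p pics
cat > h.py <<'E'
import numpy as np, cv2
from station import bot
def save(n,img): cv2.imwrite('pics/'+n,cv2.cvtColor(img,cv2.COLOR_RGB2BGR))
def cloud(name):
    c=bot.get_calibration(name); img,d=bot.camera(name)
    K=np.array(c['camera_matrix']);R=cv2.Rodrigues(np.array(c['rvec'],float))[0];t=np.array(c['tvec'],float).ravel()
    v,u=np.mgrid[:d.shape[0],:d.shape[1]]
    P=np.stack([(u-K[0,2])/K[0,0]*d,(v-K[1,2])/K[1,1]*d,d],-1)
    W=(P-t)@R; W[d<=0]=np.nan
    return img,d,W
E
python3 - <<'E'
from h import *
for n in ['scene','side']:
    i,d,W=cloud(n); save(n+'0.png',i); np.save(n+'0.npy',W)
    c=bot.get_calibration(n);R=cv2.Rodrigues(np.array(c['rvec'],float))[0]
    print(n,-R.T@np.array(c['tvec'],float).ravel(),(d>0).mean())
E
```

```text
pics
scene [ 1.17921182 -0.53300579  0.64855746] 0.9960390625
side [0.44711476 0.81366977 0.59580976] 0.9958984375
```

View pics/scene0.png

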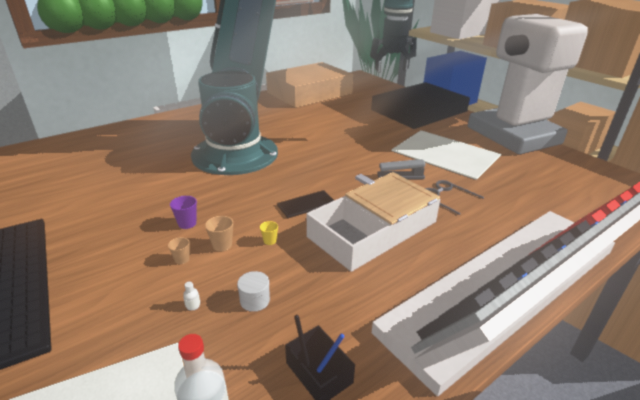

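View pics/side0.png

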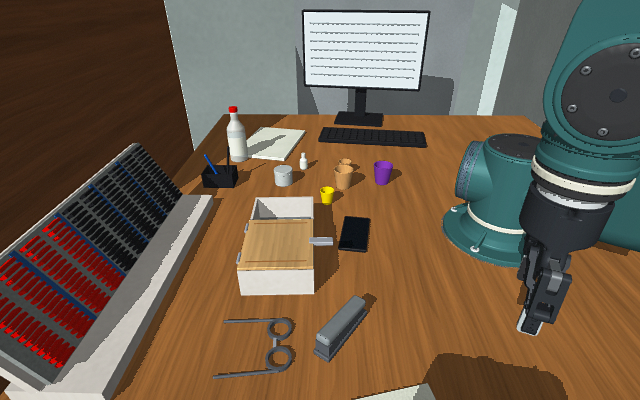

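The scene view shows the large brown cup at (220,233), with a small brown one at (180,250), purple at (184,212) and yellow at (269,233). The case is around (375,220), its tab at (365,180), the phone at (305,204), the tin at (254,290) and the dropper at (191,296). The side view agrees with this.

Run:
```python
from h import *
S=np.load('scene0.npy');D=np.load('side0.npy')
I={n:cv2.imread(f'pics/{n}0.png') for n in('scene','side')}
for n,W in(('scene',S),('side',D)):
    hsv=cv2.cvtColor(I[n],cv2.COLOR_BGR2HSV)
    m=((W[...,2]>.006)&(W[...,2]<.15)&(W[...,0]>.2)&(W[...,0]<.85)&(abs(W[...,1])<.5)).astype(np.uint8)
    k,l,st,c=cv2.connectedComponentsWithStats(m)
    for i in range(1,k):
        if st[i,4]<60: continue
        P=W[l==i]; z=np.percentile(P[:,2],98)
        T=P[P[:,2]>z-.006]
        print(n,c[i].round(),st[i,4],'ztop',z.round(3),'x',np.percentile(P[:,0],[1,99]).round(3),'y',np.percentile(P[:,1],[1,99]).round(3),'top circ',
          [round(float(v),3) for v in sum(map(lambda a:list(np.atleast_1d(a)),cv2.minEnclosingCircle(T[:,:2].astype(np.float32))),[])],
          'rect',cv2.minAreaRect((P[:,:2]*1000).astype(np.float32)))
```

```text
scene [372. 210.] 9784 ztop 0.082 x [0.319 0.658] y [-0.06  0.49] top circ [0.564, 0.15, 0.121] rect ((475.15692138671875, 222.52291870117188), (380.7789611816406, 575.296630859375), 3.275770902633667)
scene [184. 210.] 681 ztop 0.067 x [0.25 0.31] y [-0.306 -0.248] top circ [0.28, -0.277, 0.034] rect ((281.327392578125, -276.9979553222656), (62.551517486572266, 63.63798904418945), 38.71135711669922)
scene [460. 277.] 3848 ztop 0.034 x [0.81 0.85] y [-0.13  0.48] top circ [0.829, 0.181, 0.312] rect ((829.0703735351562, 180.5585479736328), (41.827091217041016, 623.9688110351562), 0.0035295707639306784)
scene [220. 232.] 765 ztop 0.067 x [0.381 0.441] y [-0.273 -0.214] top circ [0.411, -0.242, 0.033] rect ((410.37823486328125, -243.58050537109375), (60.97370147705078, 64.5680923461914), 63.00664520263672)
scene [269. 231.] 326 ztop 0.047 x [0.441 0.483] y [-0.163 -0.123] top circ [0.462, -0.143, 0.023] rect ((461.7285461425781, -143.283447265625), (40.02321243286133, 44.95383834838867), 59.282894134521484)
scene [179. 249.] 434 ztop 0.049 x [0.382 0.426] y [-0.36  -0.319] top circ [0.4
[... 2884 characters left out ...]
424.0408935546875, 342.04962158203125), (140.27198791503906, 36.24435806274414), 54.75078201293945)
side [272. 343.] 613 ztop 0.011 x [0.517 0.652] y [0.316 0.434] top circ [0.59, 0.37, 0.085] rect ((587.2604370117188, 375.2787170410156), (135.96615600585938, 122.9917984008789), 5.7812395095825195)
side [232. 374.] 98 ztop 0.009 x [0.583 0.647] y [0.432 0.444] top circ [0.615, 0.438, 0.033] rect ((615.2599487304688, 437.6927795410156), (65.12229919433594, 6.836094856262207), 7.980498790740967)
side [405. 394.] 528 ztop 0.009 x [0.277 0.395] y [0.446 0.475] top circ [0.338, 0.47, 0.063] rect ((337.7147216796875, 472.4930419921875), (124.10165405273438, 29.157398223876953), 13.994436264038086)
```

Run:
```python
from h import *
for n in('scene','side'):
    W=np.load(n+'0.npy'); hsv=cv2.cvtColor(cv2.imread(f'pics/{n}0.png'),cv2.COLOR_BGR2HSV)
    B=(W[...,0]>.42)&(W[...,0]<.7)&(W[...,1]>-.1)&(W[...,1]<.28)
    wood=B&(W[...,2]>.074)&(W[...,2]<.09)&(hsv[...,1]>60)
    rim=B&(W[...,2]>.066)&(W[...,2]<.0735)&(hsv[...,1]<40)&(W[...,1]<.05)
    tab=B&(W[...,2]>.06)&(W[...,2]<.09)&(hsv[...,1]<60)&(W[...,0]<.487)&(W[...,1]>.08)
    for k,m in(('wood',wood),('rim',rim),('tab',tab)):
        P=W[m]
        if len(P)<5: print(n,k,len(P));continue
        print(n,k,len(P),'z',np.percentile(P[:,2],[5,50,95]).round(3),cv2.minAreaRect((P[:,:2]*1000).astype(np.float32)),'x',np.percentile(P[:,0],[1,99]).round(3),'y',np.percentile(P[:,1],[1,99]).round(3))
```

```text
scene wood 2521 z [0.078 0.081 0.082] ((546.2860107421875, 151.25384521484375), (205.9793243408203, 181.75894165039062), 3.1213839054107666) x [0.49  0.648] y [0.062 0.239]
scene rim 465 z [0.067 0.071 0.073] ((575.9852294921875, -4.756191253662109), (165.21900939941406, 110.49503326416016), 1.8453468084335327) x [0.495 0.658] y [-0.061  0.048]
scene tab 88 z [0.077 0.082 0.084] ((465.56158447265625, 146.469970703125), (23.5971736907959, 42.9254150390625), 87.49169158935547) x [0.445 0.487] y [0.135 0.158]
side wood 3478 z [0.077 0.079 0.081] ((567.4375, 154.59564208984375), (159.58804321289062, 179.8597869873047), 3.086989402770996) x [0.487 0.645] y [0.068 0.245]
side rim 208 z [0.067 0.07  0.072] ((575.8004760742188, -3.40289306640625), (159.84690856933594, 106.40144348144531), 0.5874117016792297) x [0.496 0.655] y [-0.057  0.047]
side tab 182 z [0.071 0.08  0.082] ((465.28564453125, 189.06463623046875), (42.907344818115234, 101.7299575805664), 0.49228668212890625) x [0.444 0.486] y [0.139 0.24 ]
```

```bash
cat >> h.py <<'E'
from scipy.spatial.transform import Rotation as Ro
def tool(az,pitch,flip=1):
    "tool z pointing at azimuth az, pitch below horizontal (deg)"
    a,p=np.radians([az,pitch]); z=np.array([np.cos(a)*np.cos(p),np.sin(a)*np.cos(p),-np.sin(p)])
    y=flip*np.array([-np.sin(a),np.cos(a),0]); return Ro.from_matrix(np.stack([np.cross(y,z),y,z],1))
def quat(R): q=R.as_quat(); return [float(v) for v in (q[3],q[0],q[1],q[2])]
def tcp(g,R): return [float(v) for v in np.array(g)+.011*R.as_matrix()[:,2]]
def ik(g,R): return bot.solve_ik(tcp(g,R),quat(R))
CUP=np.array([.410,-.242,0]); WELL=np.array([.5755,.001,.006]); YAW=3.1
TAB=np.array([.4577,.1466,.075]); 
ax=np.array([np.cos(np.radians(YAW)),np.sin(np.radians(YAW)),0]); HINGE=TAB+.19*ax-[0,0,.005]
def tabpose(th,off,flip=1):
    r=Ro.from_rotvec(np.radians(th)*np.array([-ax[1],ax[0],0])); 
    return HINGE+r.apply(TAB-HINGE), r*tool(YAW,off,flip)
E
python3 - <<'E'
from h import *
f=lambda q: None if q is None else np.round(q,2).tolist()
print(bot.get_time())
for flip in(1,-1):
  for off in(40,50):
    print('tab',flip,off,[f(ik(*tabpose(t,off,flip))) for t in(0,25,50)])
  for az in(-30,-15):
   for p in(25,35):
    R=tool(az,p,flip); g=CUP+[0,0,.042]; 
    print('cup',flip,az,p,f(ik(g,R)),f(ik(g+[0,0,.1],R)))
    for az2 in(-30,0,20):
     for s in(1,-1):
      o=[]
      for al in(0,40,80,120):
       # rotate about horizontal tool heading axis
       T=tool(az2,p,flip); h=np.array([np.cos(np.radians(az2)),np.sin(np.radians(az2)),0])
       Rp=Ro.from_rotvec(s*np.radians(al)*h)*T
       o.append(ik([.575,-.02 if s<0 else .02,.155],Rp) is not None)
      print('  pour',az2,s,o)
E
```

```text
0.1
tab 1 40 [None, [0.16, 0.04, -0.72, 0.38, -0.05, 0.1], [0.13, 0.32, -0.06, 1.2, 0.0, 0.07]]
tab 1 50 [None, [0.15, 0.12, -0.55, 0.64, -0.02, 0.09], [0.12, 0.44, 0.12, 1.43, 0.01, 0.07]]
cup 1 -30 25 None None
  pour -30 1 [False, False, False, False]
  pour -30 -1 [False, True, True, False]
  pour 0 1 [False, False, False, False]
  pour 0 -1 [False, False, False, False]
  pour 20 1 [False, True, False, False]
  pour 20 -1 [False, False, False, False]
cup 1 -30 35 None None
  pour -30 1 [True, False, False, False]
  pour -30 -1 [True, True, False, False]
  pour 0 1 [True, False, False, False]
  pour 0 -1 [True, False, False, False]
  pour 20 1 [True, True, False, False]
  pour 20 -1 [True, False, False, False]
cup 1 -15 25 None None
  pour -30 1 [False, False, False, False]
  pour -30 -1 [False, True, True, False]
  pour 0 1 [False, False, False, False]
  pour 0 -1 [False, False, False, False]
  pour 20 1 [False, True, False, False]
  pour 20 -1 [False, False, False, False]
cup 1 -15 35 None None
  pour -30 1 [True, False, False, False]
  pour -30 -1 [True, True, False, False]
  p
[... 718 characters left out ...]
False]
  pour 0 1 [True, False, False, False]
  pour 0 -1 [True, False, False, False]
  pour 20 1 [True, True, False, False]
  pour 20 -1 [True, False, False, False]
cup -1 -15 25 None None
  pour -30 1 [False, False, False, False]
  pour -30 -1 [False, True, True, False]
  pour 0 1 [False, False, False, False]
  pour 0 -1 [False, False, False, False]
  pour 20 1 [False, True, False, False]
  pour 20 -1 [False, False, False, False]
cup -1 -15 35 None None
  pour -30 1 [True, False, False, False]
  pour -30 -1 [True, True, False, False]
  pour 0 1 [True, False, False, False]
  pour 0 -1 [True, False, False, False]
  pour 20 1 [True, True, False, False]
  pour 20 -1 [True, False, False, False]
```

```bash
time python3 - <<'E'
from h import *
f=lambda q: None if q is None else np.round(q,2).tolist()
for off in(45,50,55,60,65,70,80): print('tab',off,[f(ik(*tabpose(t,off))) for t in(0,50)])
for az in(-60,-30,0):
  print('cup',az,[(p,ik(CUP+[0,0,.042],tool(az,p)) is not None,ik(CUP+[0,0,.15],tool(az,p)) is not None) for p in range(35,91,5)])
for p in(45,55,65):
 for az in range(-90,91,30):
  T=tool(az,p)
  for psi in range(0,360,30):
   a=np.radians(psi); mdir=np.array([np.cos(a),np.sin(a),0]) # mouth direction
   axis=np.cross([0,0,1],mdir)
   for al in(110,100,90):
    Rp=Ro.from_rotvec(np.radians(al)*axis)*T
    q=ik(np.array([.575,.001,.16])-.03*mdir,Rp)
    if q is not None: print('pour p',p,'az',az,'mouth',psi,al,f(q)); break
E
```

```text
tab 45 [None, [0.13, 0.38, 0.03, 1.31, 0.01, 0.07]]
tab 50 [None, [0.12, 0.44, 0.12, 1.43, 0.01, 0.07]]
tab 55 [[0.18, 0.12, -1.1, -0.25, -0.07, 0.1], [0.12, 0.5, 0.21, 1.54, 0.02, 0.06]]
tab 60 [[0.17, 0.12, -1.0, -0.07, -0.06, 0.1], [0.12, 0.57, 0.3, 1.65, 0.02, 0.06]]
tab 65 [[0.17, 0.13, -0.91, 0.1, -0.05, 0.1], [0.12, 0.63, 0.38, 1.76, 0.03, 0.06]]
tab 70 [[0.16, 0.15, -0.82, 0.25, -0.04, 0.1], [0.11, 0.7, 0.47, 1.86, 0.03, 0.05]]
tab 80 [[0.15, 0.22, -0.65, 0.52, -0.02, 0.09], [0.11, 0.83, 0.64, 2.08, 0.04, 0.04]]
cup -60 [(35, False, False), (40, False, True), (45, False, True), (50, False, True), (55, True, True), (60, True, True), (65, True, True), (70, True, True), (75, True, True), (80, True, True), (85, True, True), (90, True, True)]
cup -30 [(35, False, False), (40, False, False), (45, False, True), (50, False, True), (55, False, True), (60, True, True), (65, True, True), (70, True, True), (75, True, True), (80, True, True), (85, True, True), (90, True, True)]
cup 0 [(35, False, True), (40, False, True), (45, True, True), (50, True, True), (55, True, True), (60, True, Tr
[... 3316 characters left out ...]
65 az -60 mouth 300 90 [-0.38, 0.96, 0.42, 2.06, 0.6, 0.32]
pour p 65 az -30 mouth 300 90 [-0.44, 0.91, 0.24, 1.95, 0.76, -0.18]
pour p 65 az 0 mouth 60 90 [0.25, 0.91, 0.12, 1.82, -1.13, 0.61]
pour p 65 az 0 mouth 300 90 [-0.5, 0.95, 0.14, 1.98, 0.9, -0.81]
pour p 65 az 30 mouth 60 100 [0.22, 1.0, 0.28, 2.03, -1.01, 0.19]
pour p 65 az 30 mouth 90 90 [0.26, 0.5, -0.73, -0.17, -1.33, -1.0]
pour p 65 az 60 mouth 60 90 [0.15, 0.94, 0.4, 1.96, -0.79, -0.49]
pour p 65 az 60 mouth 90 90 [0.24, 0.53, -0.39, 0.69, -1.2, -0.96]
pour p 65 az 90 mouth 90 110 [0.26, 0.97, 0.07, 1.91, -1.3, -0.32]
pour p 65 az 90 mouth 120 100 [0.2, 0.6, -1.16, -1.37, -1.0, -2.29]
real	0m9.440s
user	0m2.529s
sys	0m0.281s
```

```bash
cat >> h.py <<'E'
def tilt(al,psi,T):
    a=np.radians(psi); m=np.array([np.cos(a),np.sin(a),0]); return Ro.from_rotvec(np.radians(al)*np.cross([0,0,1],m))*T
E
python3 - <<'E'
from h import *
f=lambda q: None if q is None else np.round(q,2).tolist()
for p in(50,55):
 for fl in(1,-1):
  print('grasp',p,fl,[(az,f(ik(CUP+[0,0,.042],tool(az,p,fl))),f(ik(CUP+[0,0,.17],tool(az,p,fl)))) for az in(-60,-15,0,15)])
 for A in(-90,-75,-60):
   print('pour',p,A,[f(ik(WELL*[1,1,0]+[0,.035,.16],tilt(al,270,tool(A,p)))) for al in(0,30,60,90,100,110,120)])
E
```

```text
grasp 50 1 [(-60, None, [-0.52, -0.05, -0.93, 0.06, -0.33, 0.42]), (-15, None, [-0.94, -0.09, -0.95, 0.13, 0.42, -0.55]), (0, [-1.03, 0.25, -1.1, -0.18, 0.59, -0.91], [-1.03, -0.02, -0.85, 0.33, 0.59, -0.91]), (15, [-1.08, 0.3, -0.93, 0.15, 0.68, -1.28], [-1.08, 0.08, -0.71, 0.59, 0.68, -1.28])]
grasp 50 -1 [(-60, None, [-0.52, -0.05, -0.93, 0.06, -0.33, -2.73]), (-15, None, [-0.94, -0.09, -0.95, 0.13, 0.42, 2.59]), (0, [-1.03, 0.25, -1.1, -0.18, 0.59, 2.23], [-1.03, -0.02, -0.85, 0.33, 0.59, 2.23]), (15, [-1.08, 0.3, -0.93, 0.15, 0.68, 1.86], [-1.08, 0.08, -0.71, 0.59, 0.68, 1.86])]
pour 50 -90 [[0.21, 0.53, -0.05, 1.17, -0.68, 1.85], [0.0, 0.4, -0.1, 1.07, -0.17, 1.57], [-0.24, 0.42, -0.1, 1.13, 0.34, 1.32], [-0.42, 0.6, -0.04, 1.38, 0.77, 0.96], [-0.46, 0.7, -0.01, 1.52, 0.89, 0.79], [-0.49, 0.81, 0.03, 1.7, 0.98, 0.57], [-0.51, 0.93, 0.06, 1.92, 1.04, 0.3]]
pour 50 -75 [[0.22, 0.42, -0.25, 0.87, -0.7, 1.52], [-0.01, 0.3, -0.28, 0.82, -0.15, 1.33], [-0.26, 0.32, -0.28, 0.9, 0.39, 1.15], [-0.45, 0.51, -0.23, 1.13, 0.87, 0.86], [-0.49, 0.61, -0.19, 1.28, 0.99, 0.7], [-0.52, 0.73, -0
[... 1168 characters left out ...]
.27], [-0.44, 0.65, -0.03, 1.44, 0.83, 0.88], [-0.48, 0.75, 0.01, 1.6, 0.94, 0.69], [-0.5, 0.87, 0.04, 1.81, 1.01, 0.44], [-0.51, 1.0, 0.07, 2.04, 1.05, 0.15]]
pour 55 -75 [[0.19, 0.4, -0.24, 0.88, -0.61, 1.48], [-0.05, 0.3, -0.26, 0.85, -0.06, 1.3], [-0.3, 0.35, -0.25, 0.95, 0.47, 1.1], [-0.47, 0.56, -0.19, 1.23, 0.92, 0.76], [-0.51, 0.67, -0.15, 1.4, 1.04, 0.56], [-0.53, 0.81, -0.1, 1.64, 1.13, 0.29], [-0.54, 0.96, -0.06, 1.94, 1.17, -0.06]]
pour 55 -60 [[0.17, 0.3, -0.4, 0.63, -0.57, 1.15], [-0.08, 0.22, -0.42, 0.64, 0.0, 1.05], [-0.33, 0.28, -0.41, 0.74, 0.56, 0.91], [-0.5, 0.5, -0.34, 1.01, 1.03, 0.63], [-0.54, 0.62, -0.29, 1.2, 1.15, 0.43], [-0.56, 0.77, -0.23, 1.51, 1.25, 0.11], None]
```

Run:
```python
from h import *
R=tool(-60,55); bot.set_gripper(.082,25)
g=CUP+[0,0,.17]; bot.goto(tcp(g,R),quat(R))
g=CUP+[0,0,.10]; bot.servo_line(tcp(g,R),quat(R))
i,d,W=cloud('wrist'); save('w1.png',i); 
m=(W[...,2]>.058)&(W[...,2]<.072)&(np.hypot(W[...,0]-.41,W[...,1]+.242)<.05)
print(bot.get_time(),m.sum(), cv2.minEnclosingCircle(W[m][:,:2].astype(np.float32)))
```

```text
3.6667 3127 ((0.41097474098205566, -0.24189068377017975), 0.03271328657865524)
```

View pics/w1.png

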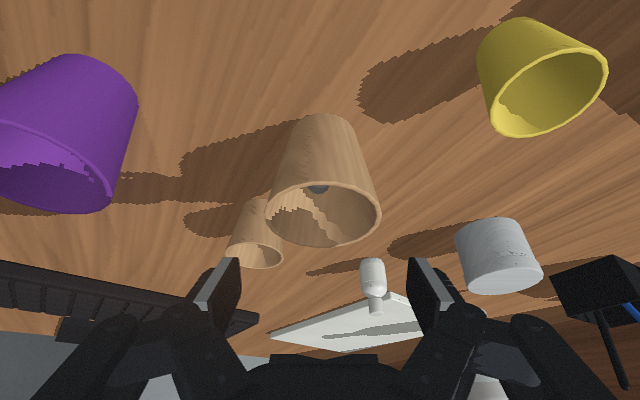

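The large brown cup, rim centred near (323,210), sits between the fingers, and a grey block shows at (318,188). The measured centre agrees within 1 mm, so I'll grip and lift.

Run:
```python
from h import *
R=tool(-60,55)
g=CUP+[0.0005,0,.042]; print(bot.servo_line(tcp(g,R),quat(R),velocity=.12,until_force=8), bot.get_eef_pos())
bot.set_gripper(.0,25); print('w',bot.get_width(),bot.get_grip_force())
g=CUP+[0,0,.17]; bot.servo_line(tcp(g,R),quat(R),velocity=.12); print('w',bot.get_width(),bot.get_grip_force(),bot.get_ft_force(),bot.get_time())
T=tool(-75,55); g=WELL*[1,1,0]+[0,.035,.17]; bot.servo_line(tcp(g,T),quat(T),velocity=.2)
for al in(25,50):
    Rp=tilt(al,270,T); bot.goto(tcp(g,Rp),quat(Rp))
print(bot.get_width(),bot.get_time(),np.round(bot.get_q(),2)); i,_,_=cloud('scene'); save('s2.png',i[120:320,150:470].repeat(2,0).repeat(2,1))
```

```text
False [ 0.41404451 -0.24769339  0.03364756]
w 0.06102602299260718 24.937686250450497
w 0.06090231769156552 27.08559053417048 [ 0.66742592 -0.76637716 -1.09152009] 5.8417
0.060789633705769786 8.625 [-0.22  0.31 -0.24  0.93  0.3   1.17]
```

View pics/s2.png

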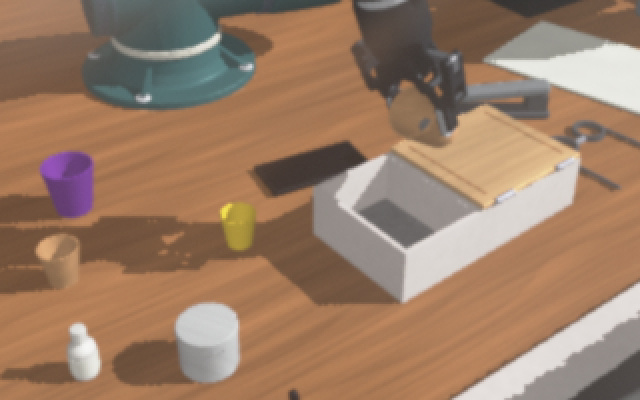

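The cup is held and tilted above the well. I'll pour slowly.

Run:
```python
from h import *
T=tool(-75,55); g=WELL*[1,1,0]+[0,.035,.16]
for al in(65,75,82,88,94,100,106,112,118):
    Rp=tilt(al,270,T); bot.goto(tcp(g,Rp),quat(Rp)); bot.pause(.35)
bot.pause(.5); print(bot.get_width(),bot.get_time(),bot.get_ft_force())
i,d,W=cloud('scene'); save('s3.png',i[160:290,270:470].repeat(3,0).repeat(3,1)); i,_,_=cloud('wrist'); save('w3.png',i)
```

```text
0.06111274909330542 14.8333 [-0.08680918  0.53178769 -0.91536666]
```

View pics/s3.png

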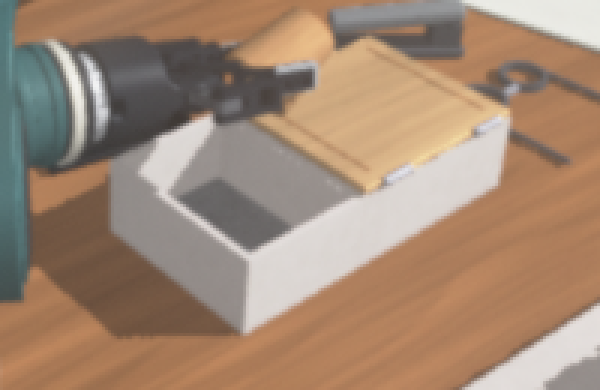

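View pics/w3.png

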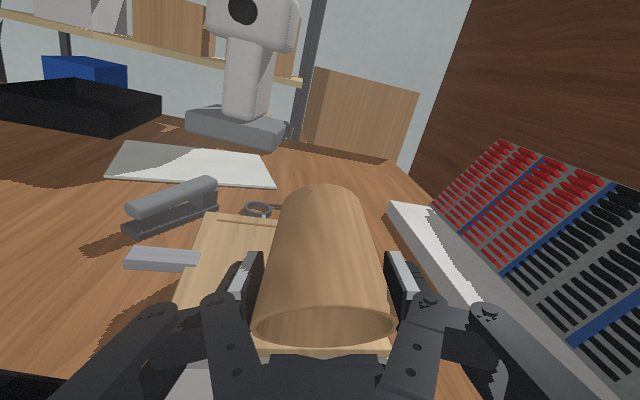

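The cup is inverted at 118°, with its mouth at (325,330) in the wrist view. The blocks are hidden from both cameras, so I'll turn the cup back upright and look into both the cup and the well.

Run:
```python
from h import *
T=tool(-75,55); g=WELL*[1,1,0]+[0,.035,.17]
for al in(80,40,0):
    Rp=tilt(al,270,T); bot.goto(tcp(g,Rp),quat(Rp))
T=tool(-60,60); g=np.array([.47,.10,.20]); bot.servo_line(tcp(g,T),quat(T),velocity=.2)
bot.pause(.3); print(bot.get_time(),bot.get_ft_force())
i,d,W=cloud('wrist'); s,_,_=cloud('scene'); save('w4.png',np.vstack([i,s[120:320,150:470].repeat(2,0).repeat(2,1)])[:600] if 0 else np.vstack([i,s[160:300,260:460].repeat(1,0)] if 0 else [i]))
save('s4.png',s)
m=(W[...,2]>.009)&(W[...,2]<.04)&(abs(W[...,0]-.5755)<.07)&(abs(W[...,1]-.001)<.05)
print('well pts',m.sum())
```

```text
18.2833 [0.01237145 0.78815435 0.57850965]
well pts 397
```

View pics/w4.png

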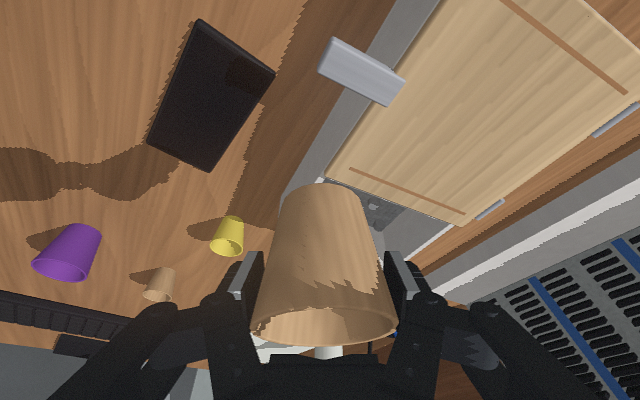

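Blocks lie in the well, around (375,205). Next I'll stand the cup back in its place, release it, and count the blocks from above.

Run:
```python
from h import *
R=tool(-60,55); P=lambda z:(tcp(CUP+[0,0,z],R),quat(R))
bot.servo_line(*P(.2),velocity=.25); bot.servo_line(*P(.06),velocity=.15)
print(bot.servo_line(*P(.042),velocity=.04,until_force=3),bot.get_eef_pos()[2],bot.get_ft_force())
bot.set_gripper(.082); bot.pause(.3); bot.servo_line(*P(.17),velocity=.15)
i,d,W=cloud('wrist'); save('w5.png',i)
m=(W[...,2]>.058)&(W[...,2]<.072)&(np.hypot(W[...,0]-.41,W[...,1]+.242)<.05)
print(bot.get_time(),m.sum(), cv2.minEnclosingCircle(W[m][:,:2].astype(np.float32)),np.ptp(W[m][:,2]))
T=tool(20,80); g=WELL*[1,1,0]+[-.06,.0,.26]; bot.goto(tcp(g,T),quat(T))
i2,d,W=cloud('wrist'); save('w6.png',np.hstack([cv2.resize(i,(400,250)),cv2.resize(i2,(400,250))])); np.save('w6.npy',W); save('w6b.png',i2)
print(bot.get_time())
```

```text
True 0.03398660500450068 [-1.75329656  0.22053245  4.64707079]
23.1583 1975 ((0.410084992647171, -0.24147093296051025), 0.03265122324228287) 0.008477556544262167
24.2917
```

View pics/w6.png

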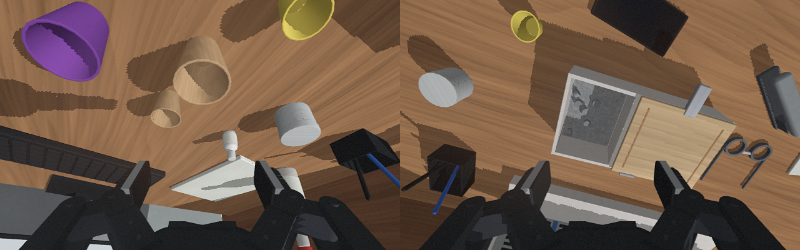

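The cup is upright with its rim centred at (203,70) in the left image and looks empty. Blocks show in the well near (575,100) in the right image; I'll zoom in to count them.

Run:
```python
import cv2,numpy as np
i=cv2.imread('pics/w6b.png'); W=np.load('w6.npy')
c=i[100:260,240:390]; c=cv2.resize(c,None,fx=2.6,fy=3.5,interpolation=cv2.INTER_CUBIC)
c=cv2.convertScaleAbs(c,alpha=1.6)
z=W[100:260,240:390,2]; h=np.uint8(np.clip(np.nan_to_num(z)/.04,0,1)*255)
h=cv2.applyColorMap(cv2.resize(h,None,fx=2.6,fy=3.5,interpolation=cv2.INTER_NEAREST),cv2.COLORMAP_JET)
cv2.imwrite('pics/w7.png',np.hstack([c,h]))
m=(W[...,2]>.0105)&(W[...,2]<.04)&(abs(W[...,0]-.5755)<.072)&(abs(W[...,1]-.001)<.052)
k,l,st,ce=cv2.connectedComponentsWithStats(m.astype(np.uint8))
for j in range(1,k):
  if st[j,4]>8: P=W[l==j]; print(ce[j].round(),st[j,4],P.mean(0).round(3),P[:,2].max().round(3))
```

```text
[282. 149.] 126 [ 0.544 -0.041  0.019] 0.022
[263. 187.] 120 [ 0.598 -0.049  0.026] 0.04
[314. 165.] 129 [0.552 0.002 0.015] 0.017
[289. 170.] 258 [ 0.568 -0.024  0.017] 0.024
[299. 198.] 108 [ 0.601 -0.001  0.015] 0.017
[271. 211.] 94 [ 0.63  -0.031  0.018] 0.022
[322. 240.] 81 [0.647 0.047 0.026] 0.039
```

View pics/w7.png

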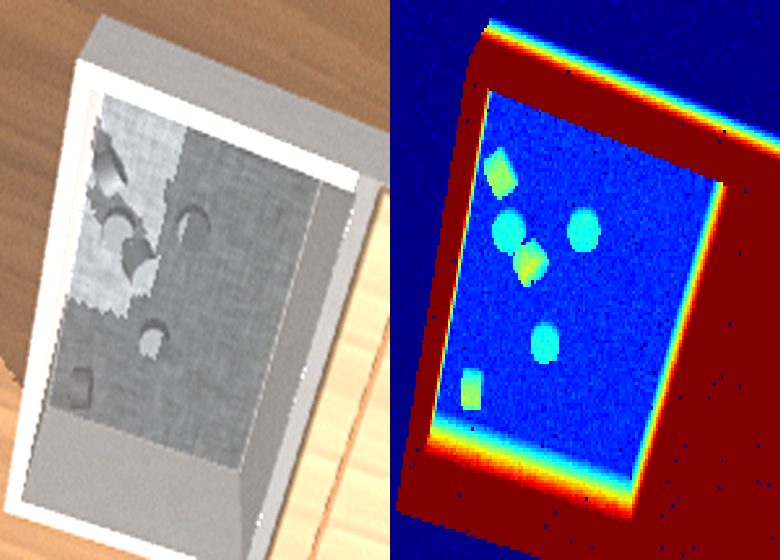

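All six blocks lie in the well, three flat and three on edge. Next is the lid: I'll refine the tab position from this close view and grasp it.

Run:
```python
from h import *
W=np.load('w6.npy')
m=(W[...,2]>.07)&(W[...,2]<.09)&(W[...,0]>.43)&(W[...,0]<.482)&(W[...,1]>.1)&(W[...,1]<.2)
P=W[m]; print(m.sum(),np.median(P[:,2]),cv2.minAreaRect((P[:,:2]*1000).astype(np.float32)))
far=P[abs(P[:,0]-TAB[0])<.004]; yc=np.percentile(far[:,1],[2,98]); print('y at grip',yc,yc.mean(),TAB)
g,R=tabpose(0,60); d=R.as_matrix()[:,2]
bot.set_gripper(.05,60); bot.goto(tcp(g-.08*d,R),quat(R)); print(bot.get_time(),bot.get_eef_pos())
i,dd,W=cloud('wrist'); m=(W[...,2]>.07)&(W[...,2]<.09)&(abs(W[...,0]-TAB[0])<.008)&(W[...,1]>.1)&(W[...,1]<.2)
print(m.sum(),np.percentile(W[m][:,1],[2,50,98]),np.median(W[m][:,2]))
```

```text
986 0.08009296068060394 ((462.4037170410156, 147.9019775390625), (39.908416748046875, 22.619586944580078), 3.012983798980713)
y at grip [0.13675734 0.15776368] 0.14726051067047188 [0.4577 0.1466 0.075 ]
25.6417 [0.42458506 0.14472327 0.13573777]
424 [0.13766992 0.14834091 0.15873519] 0.08024242665433441
```

```bash
sed -i 's/TAB=np.array(\[.4577,.1466/TAB=np.array([.4577,.1475/' h.py
python3 - <<'E'
from h import *
g,R=tabpose(0,60)
print(bot.servo_line(tcp(g,R),quat(R),velocity=.08,until_force=10),bot.get_eef_pos(),tcp(g,R))
bot.set_gripper(0,60); print('w',bot.get_width(),bot.get_grip_force(),bot.get_ft_force())
for t in range(5,51,5):
    g,R=tabpose(t,60); bot.servo_line(tcp(g,R),quat(R),velocity=.05)
    print(t,round(bot.get_width(),4),np.round(bot.get_ft_force(),1),round(bot.get_time(),1))
    if np.linalg.norm(bot.get_ft_force())>40: print('stop');break
bot.pause(.5); i,_,_=cloud('side'); save('s8.png',i)
i,d,W=cloud('scene'); np.save('s8.npy',W); save('s8s.png',i); print(np.round(bot.get_q(),2))
hsv=cv2.cvtColor(i,cv2.COLOR_RGB2HSV)
m=(W[...,2]>.095)&(W[...,2]<.24)&(W[...,1]>.07)&(W[...,1]<.24)&(W[...,0]>.51)&(W[...,0]<.66)&(hsv[...,1]>60)
P=W[m]-HINGE; h=P@ax; print(m.sum(),'slope deg',np.degrees(np.arctan(-np.polyfit(h,P[:,2],1)[0])))
E
```

```text
False [0.4632341  0.14779877 0.06579088] [0.46319195168679417, 0.14779743347141625, 0.06547372055837117]
w 0.02068040738973089 58.10005724430084 [-5.34724174 -4.19585321 10.35591845]
5 0.0207 [-1.1 -4.1 -1. ] 27.7
10 0.0207 [-0.2 -4.4 -0. ] 28.1
15 0.0204 [-1.8 -6.4  0.9] 28.6
20 0.0209 [-2.6 -6.   0.4] 29.1
25 0.0209 [-3.7 -6.1  1.7] 29.6
30 0.0207 [-5.5 -6.2  2.4] 30.1
35 0.0212 [-5.4 -6.5  5.3] 30.5
40 0.0209 [-6.2 -6.7  5.9] 31.0
45 0.021 [-6.8 -7.   6.2] 31.5
50 0.0207 [-6.2 -7.4  8. ] 31.9
[0.12 0.57 0.3  1.65 0.02 0.06]
3049 slope deg 49.54899786766305
```

View pics/s8.png

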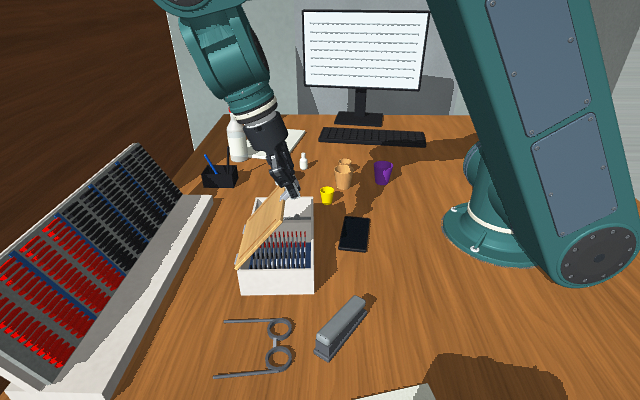

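The lid is held by its tab at about 49.5°, with the gripper at (290,190). The cup stands at (344,177) and the other things on the desk haven't moved, so I'll hand in.

```bash
python3 -c "
from station import bot
bot.pause(.5); print(bot.get_grip_force(),bot.get_width()); print(bot.finish_job())"
```

```text
60.17567574977875 0.02086466092823507
the job is handed in; nothing more can be done
None
```

I handed the job in at about 33 s: all six lens blocks are in the well, the empty cup stands released on the desk, and the fingers hold the lid by its tab at about 49.5° (measured from the camera depth); the judge's verdict was not shown.

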